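# Crack open the stuck dry box

## Task

Slide the dry box along its rails, away from the robot, until it is fully home against the end stop, with its lid still shut. Then pull up the lid's bar to break the lid free of its sticky gasket, without letting it fly wide open, and hold the front edge about 4 cm open so that the box can air, the box still home against its stop. Finish while holding the lid there (it falls shut if let go), and leave the other things on the bench where they stand.

Things in the scene. Friction and masses are not known exactly. Their poses are not given: they have to be found in the camera images.
- bed: Flat aluminium rail bed, 360 x 200 mm, 22 mm tall, fixed to the bench; origin under its middle, at bench height. Its x axis is the direction in which the dry box slides home, roughly away from the robot, its y axis lies across the rails, z is up.
- stop: Dark steel end stop clamped across the rails at the far end of the bed, not at the same place every time; fixed. Origin at bench height below the middle of its front face; x axis as the bed's. The box is home when its back face meets this front face.
- heel (a point): Point on the box's flat back face, mid-width, 30 mm above the box's underside. The grey plastic box is 200 long (along the bed's x), 180 wide, 100 mm tall, rides on the rails with its underside 22 mm above the bench, and holds coils. It weighs about 2.5 kg with everything in it and is captive: it slides only along the bed's x (about 3 N of friction), cannot be lifted off or turned, and stays where it is left.
- drybox (a joint): How far the box has slid along the bed's x from its front end position, in m; 0 to 0.10, the stop comes first. It stands 30 to 90 mm short of the stop at the start.
- bar (a point): Middle of the steel bar handle on the lid near its front edge (the edge nearer the robot): a round bar 12 mm thick, 110 mm long along the bed's y, free on both sides, its centre line 38 mm above the lid's top face, held by a post at each end. With the lid shut it is 170 mm towards the front from the hinge and 48 mm above it, some 170 mm above the bench.
- hinge (a point): Middle of the lid's hinge line, which runs along the bed's y at the top of the box's back face, 122 mm above the bench. It moves with the box.
- front_edge (a point): Middle of the lower front edge of the lid, 205 mm in front of the hinge. The lid is a 10 mm thick grey frame with a clear window, 205 x 190 mm.
- lid (a joint): Lid opening angle in rad: 0 shut, grows as the front edge rises, end of travel 0.5. The lid weighs 0.3 kg. The gasket holds it shut with a peak pull at the bar of 10 to 16 N (differs from time to time), which falls off quickly as it opens and is almost gone from 0.17 rad on; after that little more than the lid's weight acts, and the lid falls shut if let go.
- coil_a: Bystander: wound copper coil, upright drum 60 mm across, 40 mm tall, beside the bed; leave it alone. Origin at its underside.
- coil_b: Bystander: another such coil; leave it alone. Origin at its underside.
- coil_c: Bystander: smaller copper coil, 52 mm across, 35 mm tall; leave it alone. Origin at its underside.
- cap_a: Bystander: white capacitor can, 40 mm across, 68 mm tall, beside the bed; leave it alone. Origin at its underside.
- cap_b: Bystander: another such capacitor; leave it alone. Origin at its underside.
- carton: Bystander: cardboard carton 130 x 100 x 70 mm; leave it alone. Origin at its underside.
- driver: Bystander: screwdriver with a black handle, lying on the bench; leave it alone. Origin at its underside.

How it is judged:
On the way, in this order (a step that is already met when the one before it is completed fails the run):
1. the box is home against the stop, lid shut (x of heel in the frame of stop above -0.004 m and value of joint lid below 0.03 rad), for 0.1 s.
2. the lid has broken free of the gasket while the box is home (x of heel in the frame of stop above -0.004 m and value of joint lid above 0.08 rad), for 0.2 s.
At the end, for the whole second after the job is handed in: The box's back face is within 4 mm of the stop; the lid is still, open by 0.11 to 0.30 rad (front edge 22 to 60 mm up), and the fingers hold it (contact force over 0.7 N) through the last second (x of heel in the frame of stop above -0.004 m and value of joint lid between 0.11 and 0.3 rad and velocity of joint lid between -0.05 and 0.05 rad/s and contact force between the fingers and lid above 0.7 N); the arm keeps its last pose, push and grip.
It fails at once if the lid flew wide open (beyond 0.40 rad) (value of joint lid above 0.4 rad).
It fails at once if a bystander was knocked away (more than 30 mm) (distance of any of coil_a, coil_b, coil_c, cap_a, cap_b, carton, driver from where it was at the start of the episode above 0.03 m).
It also fails if it takes over 38 s, if anything falls off the work surface, if the arm or the gripper's body presses on something with over 40 N, if the wrist force passes 120 N, or if a joint passes its speed limit or range.

## Robot

A 7-joint arm with a two-finger parallel gripper is mounted at the origin on the work surface. World frame = base frame: x ahead of the robot, y to its left, z up, the work surface at z = 0. Lengths are in m, angles in rad, forces in N, time in s.
With the tool pointing down it reaches from about 0.425 to 0.975 m from the base axis. Payload 16.7 kg.
Tool frame: the origin (TCP) lies midway between the tips of the shut fingers; the grasp point (between the pads) lies 19 mm behind it; z points along the fingers, y is the line along which they close (so a half turn about z gives the same grasp; the last joint's range is limited). The gripper opens to 85 mm and grips with 20 to 120 N. Pads are 22 mm wide; open, the fingers measure 114 mm over their backs; the gripper's body (76 mm by 85 mm) begins 54 mm behind the grasp point. The pads swing forward as they close: fully open they stand 13 mm farther back than shut.
Start: joints at [1.02, 0.426, 0.074, 1.606, -0.034, 1.111, -0.067], TCP at [0.263, -0.621, 0.231] pointing down, gripper open.
Joint ranges: [-2.85, 2.85], [-0.5, 2.14], [-1.23, 1.37], [0.21, 2.46], [-1.02, 4.16], [0.16, 2.05], [-2.73, 2.73]. Speed limits (rad/s): [1.89, 1.89, 2.39, 2.39, 3.01, 3.01, 3.01].

## Interface

Orientations are given as [roll, pitch, yaw] about the fixed x, y, z axes, in that order (R = Rz(yaw) Ry(pitch) Rx(roll)).
In Python, from cell import state, eyes, r gives the robot as it stands.
- The arm moves only by the shell command python3 -m handwheel 'ROWS' [OPENING] [FORCE]. ROWS is JSON, one flat list of numbers, 6 for each row, row after row: the shift along the tool's x, y, z scaled (see below), then the turn, a rotation vector about the tool's x, y, z scaled (see below). In form: [dx, dy, dz, wx, wy, wz, dx, dy, dz, wx, wy, wz, ...]. A call has 1 to 5 rows; each row is the pose to reach, as a shift and turn from the pose commanded when the call began, along the tool's axes at that moment; what a row does not reach only later rows make up. The controller multiplies each number of a shift by 400 mm and each number of a turn by 90 degrees. A row lasts 1/8 s, in which the tool goes at most 62.5 mm and 10.7 degrees, less where a joint would pass 70% of its speed; a pose out of reach is approached as far as the arm can. A call with a number of a shift or a turn outside -1 to 1 is refused whole. A call with a gripper value outside its range is refused whole. OPENING is the gripper's target within -1 to 1 (shut at 1, half-way at 0, fully open at -1), set as the call begins (- or left out, the last holds). The fingers move at their own pace and stop on an object; FORCE is the grip in N (left out, the last holds). Time passes only in rows, so rows that repeat a pose let the fingers close. It gives the time, the measured TCP pose, the force, the opening and the grip force at its end, in the units of the state.
- state(): the state, without advancing time (a new reading comes with each control period).
- eyes.get_image(name): name is "scene" or "side" or "wrist"; returns a dict with "pixels" (420x560x3 uint8, red, green, blue), "fx", "fy", "cx", "cy" (pixels), "k1" (the pictures are not rectified: a ray, as slopes to the right and down, at radius r is drawn at 1 + k1 r^2 times it, then the intrinsics apply), "R" (3x3) and "t" (3): a world point X has camera coordinates R X + t; the wrist camera has in their place "hand_eye" (4x4, takes a point from camera to tool coordinates, whose origin is the TCP and whose axes are the flange's). Camera axes: x right, y down, z forward; pixel columns grow to the right and rows downward; lengths in m; the calibration is good to about 2 mm. A picture is of the moment at which its call begins: read the wrist's pose just before it. There is no depth.
- r.hand_in(): hands the job in; it is judged then, once.
The state is a dict: "time_s": time; "joints": joint angles; "joint_velocities": joint speeds; "joint_torque": joint torques, N m; "ee_pos": TCP position; "ee_rot": TCP orientation; "wrist_force": force on the tool from outside, world axes, zero at the start; "torque": the same for the moment, N m; "opening": finger opening in m; "grip_force": force on a finger pad.
Only numpy, scipy, OpenCV 4.12 (cv2) and the standard library are available. Lean on these libraries where they do the work, as an engineer would, in place of code of your own. Each camera call takes 0.05 s, during which the arm holds its last target. There are 200 camera calls.

## Working session

There is one attempt and no reset: what is moved stays moved. The work goes in short steps, Python scripts to look and compute and a shell command to move; the robot and the scene stay as the last step left them, time stands still between calls to the robot, and variables do not carry over. Pictures are saved under pics/ and viewed, at most 10 in all, crops included, and the job is handed in when it is done.

```bash
mkdir -p pics; ls
python3 - <<'E'
from cell import state, eyes, r
import cv2,numpy as np
s=state(); print({k:np.round(v,3).tolist() for k,v in s.items()})
a=[]
for n in("scene","side"):
    d=eyes.get_image(n); np.save(f"pics/{n}.npy",d["pixels"]); cv2.imwrite(f"pics/{n}0.png",d["pixels"][:,:,::-1])
    print(n,{k:np.round(d[k],4).tolist() for k in d if k!="pixels"})
E
```

```text
pics
{'time_s': 0.0, 'joints': [1.02, 0.427, 0.074, 1.607, -0.034, 1.111, -0.067], 'joint_velocities': [-0.0, 0.001, 0.0, -0.001, -0.001, -0.002, -0.002], 'joint_torque': [-0.001, -94.981, 3.76, -46.35, 0.019, 0.01, -0.0], 'ee_pos': [0.263, -0.621, 0.231], 'ee_rot': [-3.14, 0.0, 0.401], 'wrist_force': [0.193, 1.027, -0.359], 'torque': [-0.064, 0.021, 0.02], 'grip_force': 0.0, 'opening': 0.085}
scene {'fx': 396.2727, 'fy': 396.2727, 'cx': 283.0251, 'cy': 214.0959, 'k1': -0.0304, 'R': [[-0.2675, 0.9634, -0.0175], [0.7109, 0.1851, -0.6785], [-0.6504, -0.1939, -0.7344]], 't': [0.15, -0.2993, 1.7902]}
side {'fx': 405.7072, 'fy': 405.7072, 'cx': 280.5519, 'cy': 209.6391, 'k1': 0.0035, 'R': [[-0.907, -0.4211, 0.0041], [-0.2246, 0.4754, -0.8507], [0.3562, -0.7725, -0.5257]], 't': [0.5069, 0.2305, 1.0628]}
```

View pics/scene0.png

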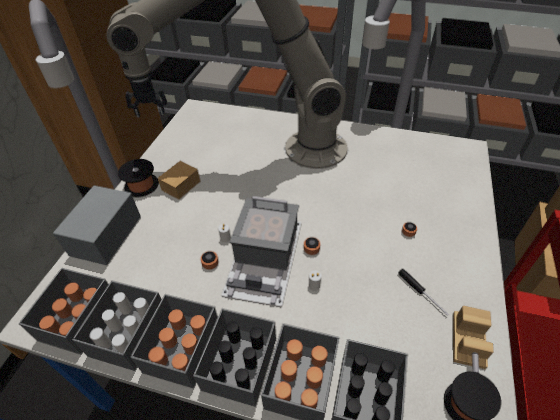

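View pics/side0.png

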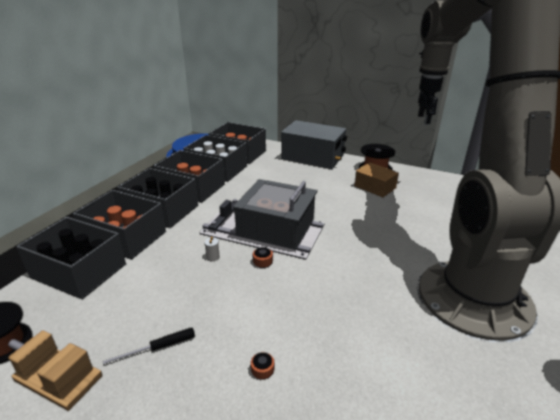

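The scene view shows the box around (266,232), its bar near (270,205), the bed down to (255,298) and the stop near (255,278). The side view shows the box around (277,213) and the bar near (299,195). I'll zoom in on both.

Run:
```python
import cv2,numpy as np
a=np.load("pics/scene.npy")[190:310,215:315]; b=np.load("pics/side.npy")[170:270,195:330]
f=lambda i,w,h:cv2.resize(i,(w,h),interpolation=cv2.INTER_CUBIC)
o=np.zeros((600,800,3),np.uint8)
A=f(a,400,480);B=f(b,405,300)[:, :400]
o[:480,:400]=A;o[:300,400:]=B
o=np.clip(o*1.5,0,255).astype(np.uint8)
cv2.imwrite("pics/crop.png",o[:480,:,::-1])
```

```text
(no output)
```

View pics/crop.png

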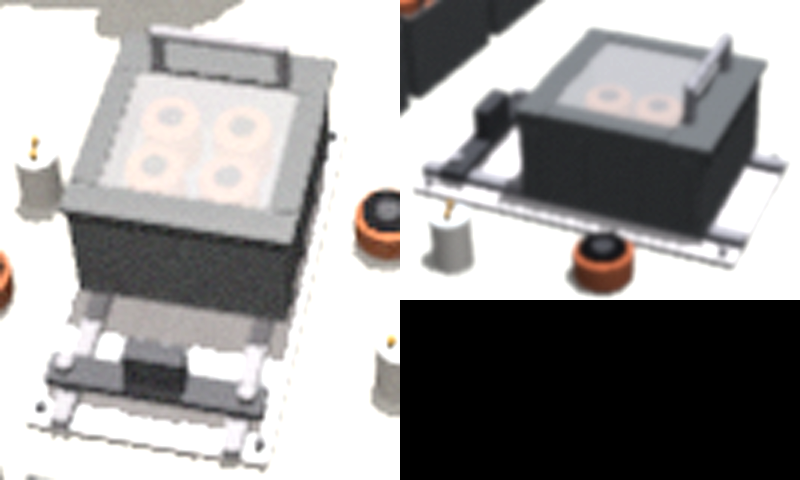

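The zoomed view gives (in crop pixels) the scene bar at (152,32)–(288,50), lid corners at (125,35), (335,65), (293,237) and (65,205), and the stop's bumper at about (125–187, 345). In the side crop the bar runs from (688,88) to (728,42).

```bash
cat > h.py <<'E'
import numpy as np,cv2
from cell import state,eyes,r
from scipy.spatial.transform import Rotation as Ro
def ray(d,uv):
    K=np.array([[d["fx"],0,d["cx"]],[0,d["fy"],d["cy"]],[0,0,1.]])
    p=cv2.undistortPoints(np.array(uv,float).reshape(-1,1,2),K,np.array([d["k1"],0,0,0.]))[:,0]
    v=np.c_[p,np.ones(len(p))]
    if "R" in d: R=np.array(d["R"]);t=np.array(d["t"]);return -R.T@t, v@R
    T=np.array(d["hand_eye"]);Rt=Ro.from_euler("xyz",d["rot"]).as_matrix()
    return d["pos"]+Rt@T[:3,3], v@T[:3,:3].T@Rt.T
def plane(d,uv,z):
    c,v=ray(d,uv);return c+v*((z-c[2])/v[:,2])[:,None]
def wrist():
    s=state();d=eyes.get_image("wrist");d["pos"]=np.array(s["ee_pos"]);d["rot"]=s["ee_rot"];return d
def rows(T,R):  # target pos, rot matrix -> row units from present measured pose
    s=state();R0=Ro.from_euler("xyz",s["ee_rot"]);
    return np.round(np.r_[R0.inv().apply(np.array(T)-s["ee_pos"])/.4,(R0.inv()*Ro.from_matrix(R)).as_rotvec()/(np.pi/2)],3)
E
python3 - <<'E'
from h import *
np.set_printoptions(precision=4,suppress=True)
sc=eyes.get_image("scene");sd=eyes.get_image("side")
S=lambda p:[(215+u/4,190+v/4) for u,v in p]
D=lambda p:[(195+(u-400)/3,170+v/3) for u,v in p]
print("bar scene z.175\n",plane(sc,S([(152,32),(288,50)]),.172))
print("bar side\n",plane(sd,D([(727,45),(688,92)]),.172))
L=plane(sc,S([(125,35),(335,65),(293,237),(65,205)]),.132);print("lid scene\n",L,np.linalg.norm(np.diff(L,axis=0),axis=1))
L=plane(sd,D([(766,63),(710,143),(520,106),(592,32)]),.132);print("lid side\n",L,np.linalg.norm(np.diff(L,axis=0),axis=1))
print("bed scene far corners z.01",plane(sc,S([(30,425),(268,465)]),.01))
print("bed side ",plane(sd,D([(738,266),(415,190),(786,160)]),.01))
print("stop",plane(sc,S([(125,345),(187,352)]),.06))
E
```

```text
bar scene z.175
 [[ 0.5371 -0.1085  0.172 ]
 [ 0.5289  0.008   0.172 ]]
bar side
 [[ 0.5219 -0.0871  0.172 ]
 [ 0.52    0.0153  0.172 ]]
lid scene
 [[ 0.5092 -0.1459  0.132 ]
 [ 0.4984  0.0411  0.132 ]
 [ 0.6871  0.0544  0.132 ]
 [ 0.7024 -0.1295  0.132 ]] [0.1873 0.1892 0.1845]
lid side
 [[ 0.4968 -0.1373  0.132 ]
 [ 0.49    0.0305  0.132 ]
 [ 0.6855  0.0484  0.132 ]
 [ 0.6939 -0.1213  0.132 ]] [0.1679 0.1964 0.1699]
bed scene far corners z.01 [[ 0.833  -0.1253  0.01  ]
 [ 0.8182  0.0683  0.01  ]]
bed side  [[ 0.4503  0.0463  0.01  ]
 [ 0.8072  0.0727  0.01  ]
 [ 0.4711 -0.1492  0.01  ]]
stop [[ 0.7717 -0.0615  0.06  ]
 [ 0.7653 -0.0119  0.06  ]]
```

Bed yaw is about 0.078 rad, with the bar near (0.53, −0.045, 0.17) and about 75 mm left to travel. I'll approach above the bar with the closing axis along the bed's x.

```bash
cat >> h.py <<'E'
def Rt(yaw=.078):
    c,s=np.cos(yaw),np.sin(yaw); return np.array([[-s,c,0],[c,s,0],[0,0,-1.]])
E
python3 -c "
from h import *
print(rows([.40,-.33,.30],Rt()).tolist(), rows([.515,-.045,.30],Rt()).tolist())"
```

```text
[0.599, -0.537, -0.172, -0.0, -0.0, -0.795] [1.142, -1.081, -0.172, -0.0, -0.0, -0.795]
```

```bash
python3 -m handwheel '[0.1,-0.09,-0.17,0,0,-0.11,0.22,-0.2,-0.17,0,0,-0.22,0.34,-0.31,-0.17,0,0,-0.33,0.46,-0.42,-0.17,0,0,-0.44,0.57,-0.52,-0.17,0,0,-0.55]' -1 60
python3 -c "
from h import *
print(rows([.515,-.045,.30],Rt()).tolist())"
```

```text
time_s: 0.82
ee_pos: [0.3836, -0.3587, 0.2994]
ee_rot: [3.141, 0.0, 1.27]
wrist_force: [1.2, -0.6, 0.2]
opening: 0.0858
grip_force: 0.0
[0.846, 0.082, -0.002, 0.0, 0.0, -0.241]
```

```bash
python3 -m handwheel '[0.15,0.015,0,0,0,-0.1,0.3,0.03,0,0,0,-0.2,0.45,0.045,0,0,0,-0.24,0.6,0.06,0,0,0,-0.24,0.74,0.075,0,0,0,-0.24]'
python3 -m handwheel '[0.08,0.05,0,0,0,0,0.11,0.06,0,0,0,0,0.11,0.06,0,0,0,0]'
python3 - <<'E'
from h import *
d=wrist();print(d["pos"],d["rot"],rows([.515,-.045,.30],Rt()).tolist())
print(np.round(d["hand_eye"],3).tolist(),d["fx"],d["cx"],d["cy"],d["k1"])
np.save("pics/w.npy",d,allow_pickle=True);cv2.imwrite("pics/w.png",np.clip(d["pixels"][:,:,::-1]*1.4,0,255).astype(np.uint8))
E
```

```text
time_s: 1.45
ee_pos: [0.5013, -0.0855, 0.2994]
ee_rot: [3.141, 0.0, 1.642]
wrist_force: [1.0, -0.8, 0.7]
opening: 0.0852
grip_force: 0.0
time_s: 1.82
ee_pos: [0.5215, -0.0417, 0.2991]
ee_rot: [-3.141, -0.0, 1.643]
wrist_force: [0.1, -0.6, -0.6]
opening: 0.0855
grip_force: 0.0
[ 0.5215282  -0.04169674  0.29907932] [-3.14116154e+00 -7.39601212e-05  1.64262750e+00] [-0.005, -0.016, -0.002, -0.0, 0.0, -0.005]
[[-0.001, -0.963, -0.271, 0.069], [1.0, -0.001, 0.0, 0.0], [-0.0, -0.271, 0.963, -0.142], [0.0, 0.0, 0.0, 1.0]] 296.51617912234525 278.6600465042792 211.86990052674008 -0.0022576445468494347
```

View pics/w.png

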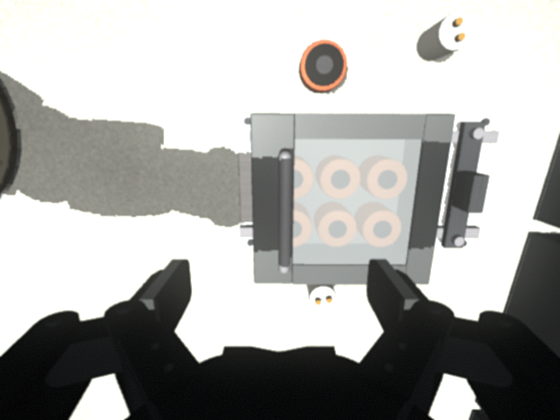

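The wrist view shows the bar from (286,152) to (285,271), lid corners at (252,114), (453,115), (254,283) and (431,283), and the stop's crossbar front edge running from about (459,123) to (443,245).

Run:
```python
from h import *
np.set_printoptions(precision=4,suppress=True)
d=np.load("pics/w.npy",allow_pickle=True).item()
b=plane(d,[(286,154),(285,270)],.172);print(b)
l=plane(d,[(252,114),(453,115),(431,283),(254,283)],.132);print(l);print(plane(d,[(459,123),(443,245)],.04))
for e in((b[0]-b[1]),(l[0]-l[3]),(l[1]-l[2])):print("yaw",np.arctan2(-e[0],e[1]))
print(np.arctan2(*(l[1]-l[0])[[1,0]]),np.arctan2(*(l[2]-l[3])[[1,0]]))
m=b.mean(0);m[2]=.152;print(m,rows(m,Rt(.075)))
```

```text
[[ 0.5251  0.0055  0.172 ]
 [ 0.5329 -0.1082  0.172 ]]
[[ 0.4897  0.0388  0.132 ]
 [ 0.6886  0.052   0.132 ]
 [ 0.7057 -0.1329  0.132 ]
 [ 0.5006 -0.1474  0.132 ]]
[[ 0.7498  0.0503  0.04  ]
 [ 0.7664 -0.1186  0.04  ]]
yaw 0.0684902793235068
yaw 0.058659036246307014
yaw 0.09194864688654024
0.06616484932916146 0.07025486756924247
[ 0.529  -0.0514  0.152 ] [-0.023  0.018  0.368 -0.     0.    -0.003]
```

```bash
python3 -m handwheel '[-0.023,0.018,0.1,0,0,0,-0.023,0.018,0.2,0,0,0,-0.023,0.018,0.29,0,0,0,-0.023,0.018,0.35,0,0,0,-0.023,0.018,0.37,0,0,0]'
python3 -m handwheel '[0,0,0,0,0,0,0,0,0,0,0,0,0,0,0,0,0,0,0,0,0,0,0,0,0,0,0,0,0,0]' 1 60
python3 -m handwheel '[0,0,0,0,0,0,0,0,0,0,0,0,0,0,0,0,0,0,0,0,0,0,0,0,0,0,0,0,0,0]'
```

```text
time_s: 2.5
ee_pos: [0.5285, -0.0521, 0.1501]
ee_rot: [-3.139, 0.0, 1.64]
wrist_force: [0.8, -0.0, -0.0]
opening: 0.0857
grip_force: 0.0
time_s: 3.12
ee_pos: [0.5297, -0.0506, 0.1516]
ee_rot: [3.141, 0.0, 1.642]
wrist_force: [-0.4, -1.4, 5.2]
opening: 0.0097
grip_force: 58.6
time_s: 3.75
ee_pos: [0.5297, -0.0506, 0.1516]
ee_rot: [3.141, 0.0, 1.642]
wrist_force: [-1.3, -0.7, 6.7]
opening: 0.0102
grip_force: 58.7
```

```bash
python3 -m handwheel '[0,0.02,0,0,0,0,0,0.05,0,0,0,0,0,0.08,0,0,0,0,0,0.11,0,0,0,0,0,0.13,0,0,0,0]'
python3 -m handwheel '[0,0.007,0,0,0,0,0,0.014,0,0,0,0,0,0.02,0,0,0,0]'
```

```text
time_s: 4.38
ee_pos: [0.5819, -0.047, 0.1515]
ee_rot: [3.142, 0.0, 1.641]
wrist_force: [-3.6, -1.3, 6.6]
opening: 0.0096
grip_force: 59.2
time_s: 4.75
ee_pos: [0.5895, -0.0465, 0.1515]
ee_rot: [-3.142, 0.0, 1.642]
wrist_force: [-2.5, -1.2, 7.2]
opening: 0.0099
grip_force: 59.3
```

```bash
python3 -m handwheel '[0,0.005,0,0,0,0,0,0.01,0,0,0,0,0,0.015,0,0,0,0]'
python3 -m handwheel '[0,0.005,0,0,0,0,0,0.01,0,0,0,0,0,0.015,0,0,0,0]'
```

```text
time_s: 5.12
ee_pos: [0.5954, -0.046, 0.1515]
ee_rot: [-3.142, 0.0, 1.641]
wrist_force: [-3.1, -0.9, 7.1]
opening: 0.0095
grip_force: 59.3
time_s: 5.5
ee_pos: [0.5966, -0.046, 0.1506]
ee_rot: [-3.132, 0.001, 1.641]
wrist_force: [-42.7, -1.1, 30.2]
opening: 0.01
grip_force: 62.7
```

```bash
python3 -m handwheel '[0,-0.008,0,0,0,0,0,-0.008,0,0,0,0,0,-0.008,0,0,0,0]'
python3 - <<'E'
from h import *
d=eyes.get_image("scene");c=d["pixels"][190:310,215:315];cv2.imwrite("pics/home.png",np.clip(cv2.resize(c,(500,600),interpolation=2)[:,:,::-1]*1.5,0,255))
E
```

```text
time_s: 5.88
ee_pos: [0.5965, -0.046, 0.1513]
ee_rot: [-3.138, 0.001, 1.641]
wrist_force: [-14.4, -1.8, 13.5]
opening: 0.0099
grip_force: 60.5[ WARN:0@1.218] global loadsave.cpp:1063 imwrite_ Unsupported depth image for selected encoder is fallbacked to CV_8U.
```

View pics/home.png

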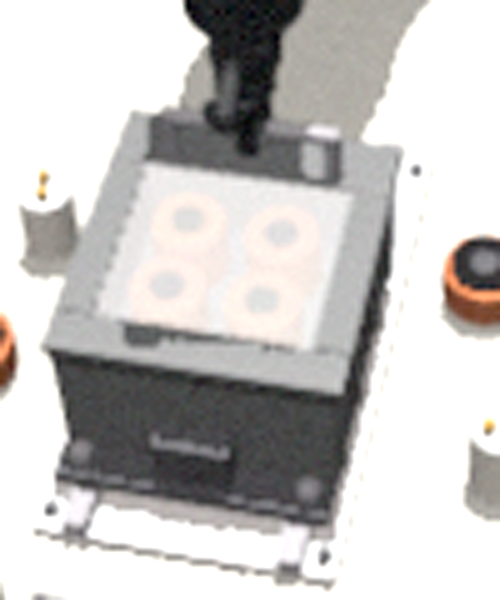

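The box is home: its back face is on the bumper at about (190,450), and the lid is shut. Now I'll lift along the lid's arc in small steps, keeping a light push.

```bash
python3 -m handwheel '[0,0.002,-0.007,0,0,0,0,0.004,-0.014,0,0,0,0,0.0065,-0.021,0,0,0,0,0.009,-0.028,0,0,0,0,0.009,-0.028,0,0,0]'
python3 -m handwheel '[0,0.0025,-0.007,0,0,0,0,0.005,-0.014,0,0,0,0,0.005,-0.014,0,0,0]'
```

```text
time_s: 6.55
ee_pos: [0.5991, -0.0458, 0.1606]
ee_rot: [-3.136, -0.0, 1.641]
wrist_force: [-8.0, -1.2, -10.0]
opening: 0.0097
grip_force: 58.5
time_s: 6.92
ee_pos: [0.6011, -0.0457, 0.1664]
ee_rot: [-3.136, -0.0, 1.642]
wrist_force: [-10.5, -1.4, -5.9]
opening: 0.0096
grip_force: 58.7
```

```bash
python3 -m handwheel '[0,0.004,-0.01,0,0,0,0,0.009,-0.02,0,0,0,0,0.013,-0.03,0,0,0,0,0.018,-0.04,0,0,0,0,0.018,-0.04,0,0,0]'
python3 -m handwheel '[0,0,0,0,0,0,0,0,0,0,0,0,0,0,0,0,0,0,0,0,0,0,0,0,0,0,0,0,0,0]'
python3 - <<'E'
from h import *
p=[eyes.get_image(n)["pixels"] for n in("scene","side")]
f=lambda c:cv2.resize(c,(400,480),interpolation=2)
cv2.imwrite("pics/fin.png",np.clip(np.hstack([f(p[0][190:310,215:315]),f(p[1][150:270,210:310])])[:,:,::-1]*1.5,0,255).astype(np.uint8))
print(state()["time_s"],state()["ee_pos"])
E
```

```text
time_s: 7.55
ee_pos: [0.6081, -0.0452, 0.1831]
ee_rot: [-3.135, 0.0, 1.641]
wrist_force: [-17.3, -2.4, 4.3]
opening: 0.0095
grip_force: 59.6
time_s: 8.18
ee_pos: [0.608, -0.0452, 0.1829]
ee_rot: [-3.135, 0.0, 1.642]
wrist_force: [-17.4, -2.6, 3.3]
opening: 0.0101
grip_force: 59.6
8.275 [ 0.60801885 -0.04518866  0.1828605 ]
```

View pics/fin.png

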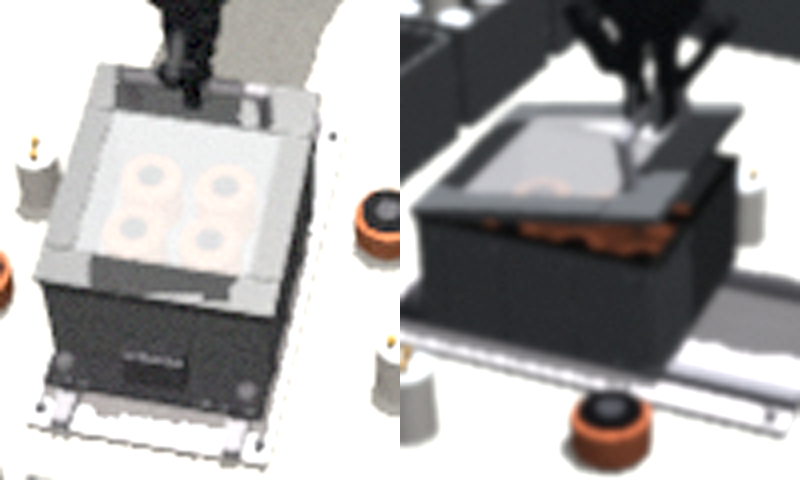

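The lid is held open (front gap near (680,210)) with the rise at the bar about 31.5 mm, or 0.19 rad. The box is still on the stop with a 17 N push, and everything is steady.

```bash
python3 -c "
from cell import r
print(r.hand_in())"
```

```text
the job is handed in; nothing more can be done
None
```

The job is handed in: the box is home against its stop, and the gripper is holding the lid about 0.19 rad open (front edge about 4 cm up); no bystander was touched in the moves, and the hand-in call returned no verdict.

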